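# Press a freshly glued phone screen to the set force

## Robot

A 7-joint arm with a two-finger parallel gripper is mounted at the origin on the work surface. World frame = base frame: x ahead of the robot, y to its left, z up, the work surface at z = 0. Lengths are in m, angles in rad, forces in N, time in s.
With the tool pointing down it reaches from about 0.4 to 0.85 m from the base axis. Payload 10.4 kg.
Tool frame: the origin (TCP) lies at the very end of the fingers, on their centre line; the grasp point (between the pads) lies 19 mm behind it; z points along the fingers, y is the line along which they close (so a half turn about z gives the same grasp; the last joint's range is limited). The gripper opens to 87 mm and grips with 3 to 60 N. Pads are 19 mm wide; open, the fingers measure 117 mm over their backs; the gripper's body (75 mm by 190 mm) begins 51 mm behind the grasp point.
Start: joints at [-1.124, 0.332, -0.065, 1.46, 0.022, 1.35, -0.088], TCP at [0.283, 0.557, 0.223] pointing down, gripper open.
Joint ranges: [-2.6, 2.6], [-0.5, 2.12], [-1.47, 1.34], [0.16, 2.42], [-1.27, 4.41], [0.06, 2.06], [-2.6, 2.6]. Speed limits (rad/s): [2.22, 2.22, 2.79, 2.79, 3.14, 3.14, 3.14].

## Interface

Orientations are given as a unit quaternion [x, y, z, w].
In Python, from bench import status, camera, order gives the robot as it stands.
- The arm moves only by the tool jog_arm, never from a script. Its argument "plan" is a list of rows, each a list of 7 numbers: the turn, a rotation vector about the tool's x, y, z in rad, then the shift along the tool's x, y, z in mm, then the opening, from -1 (shut) to 1 (fully open). A call has 1 to 12 rows; each row is the pose to reach, as a shift and turn from the pose commanded when the call began, along the tool's axes at that moment; what a row does not reach only later rows make up. A row lasts 1/10 s, in which the tool goes at most 50 mm and 8.59 degrees, less where a joint would pass 70% of its speed; a pose out of reach is approached as far as the arm can. A call with a gripper value outside its range is refused whole. The fingers move at their own pace and stop on an object; "squeeze" is the grip in N (left out, the last holds). Time passes only in rows, so rows that repeat a pose let the fingers close. It gives the time, the measured TCP pose, the force, the opening and the grip force at its end, in the units of the state.
- status.read_state(): the state, without advancing time (a new reading comes with each control period).
- camera(name): name is "side" or "top"; returns a dict with "image" (384x512x3 uint8, red, green, blue), "z_map" (384x512 float32, m along the optical axis (not along the pixel's ray), 0 where there is no reading), "fx", "fy", "cx", "cy" (pixels), "world_from_camera" (4x4, takes a point from camera to world coordinates). Camera axes: x right, y down, z forward; pixel columns grow to the right and rows downward; lengths in m; the calibration is good to about 2 mm. A picture is of the moment at which its call begins.
- order.close_job(): hands the job in; it is judged then, once.
The state is a dict: "time": time; "joint_positions": joint angles; "joint_vel": joint speeds; "joint_torque": joint torques, N m; "ee_pos": TCP position; "eef_rot": TCP orientation; "ft_force": force on the tool from outside, world axes, zero at the start; "torque": the same for the moment, N m; "width": finger opening in m; "grip_force": force on a finger pad.
Only numpy, scipy, OpenCV 4.12 (cv2) and the standard library are available. Lean on these libraries where they do the work, as an engineer would, in place of code of your own. Each camera call takes 0.05 s, during which the arm holds its last target. There are 200 camera calls.

## Task

Lay the phone, screen up, on the bed of the blue screen press and slide it between the guide rails until it is fully home against the black back stop. Then turn the black knob clockwise until the gauge's black needle lies on the green set pointer, and let go with the phone still home and clamped. The screen is fragile and the glue fresh: handle the phone gently, never let the needle reach the red sector, and leave the other things on the bench where they are.

Things in the scene. Friction and masses are not known exactly. Their poses are not given: they have to be found in the camera images.
- phone: Phone with aluminium frame and black glass screen, 150 mm long (own x) x 64 mm wide (own y) x 10 mm thick, 0.15 to 0.25 kg, lying flat on the bench, screen up. Origin: centre of its underside. Either end may go in first. A grip across its 64 mm width of up to 40 N a finger is gentle; the limit for all finger contacts added up is 120 N.
- press: Fixed blue C-frame screen press, 324 mm deep (own x) x 112 mm wide. Origin: on the screw's vertical axis at table level; +x points from the open front to the column at the back, z up. Flat bed 20 mm high, from x = -196 to +128 mm. Overhead, an arm 50 mm wide (z 100 to 122 mm, x from -25 mm back to the column) carries screw and knob. In front of x = -35 mm the bed is open above.
- load (a point): Point on the bed's top, 118 mm in front of home: set the phone's centre down here from above, its length along the press's x; its leading end then lies just in front of the raised pad, in the rails' flared mouth (nearer, it meets the pad). Around it the bed is bare, with room for fingers at both sides. From here the phone is pushed home by its outer end; it slides with 2 to 5 N.
- rail_mouth (a point): Point on the bed between the starts of the two steel guide rails, 30 mm in front of home. The rails are 70 mm apart inside, 8 mm wide, 7 mm high, and run from here back 100 mm; in front they flare open to about 83 mm over 25 mm.
- stop (a point): Foot of the black back stop's face, 75 mm behind home; it is 64 mm wide and 10 mm high.
- home (a point): Point on the bed's top (z 20 mm) under the screw's axis: the phone's origin belongs here, its length along the press's x, when it is fully home against the stop.
- knob_grip (a point): Point on the knob's vertical axis at its middle height, 160 mm above the table, where to grip it from above.
- knob (a joint): Round black fluted hand knob, 56 mm across, 24 mm high (z 148 to 172 mm), vertical axis, stays at its height. The screw's 15 mm thick end stands up to 10 mm above it. Value in rad, grows clockwise seen from above, 1.0 to 1.9 at the start; it needs 2.0 to 3.5 rad more. Turning it takes about 0.12 N m; it stays where it is left. Each rad clockwise lowers the pad by 2.55 mm (16 mm a turn).
- pad: Press plate 70 mm (along x) x 54 mm with rubber face on a spring under the screw. Origin: centre of its lower face, which starts 2.1 to 4.5 mm above a phone that is home. After it touches the phone the spring (2.5 N a mm) yields and drives the needle.
- dial (a point): Centre of the upward-facing white gauge dial (112 mm across) that rides with the screw, to the left (+y) of the arm: 96 mm left of and 18 mm behind the knob's axis, its face 92 mm above the table at knob value 0, sinking with the pad. Needle and set pointer turn about it.
- needle (a joint): Gauge needle, black, 42 mm long. Value in rad, clockwise from above; 0 points along the press's -x, 1.57 along its +y. It stays at 0 until the pad touches the phone, then turns 1.27 rad for each rad of the knob (5 N a rad). The red sector begins at 2.8.
- needle_tip (a point): Tip of the needle, 42 mm from the dial's centre.
- marker (a joint): Green set pointer at the dial's rim, preset somewhere from 1.5 to 2.2 rad; same zero and direction as the needle. It is not to be moved.
- marker_tip (a point): Inner end of the set pointer, 42 mm from the dial's centre, where the needle's tip should come.
- tub: Bystander: clear plastic tub with blue lid, 158 x 113 x 62 mm; origin under its centre.
- spray_can: Bystander: yellow can, 60 mm across, 190 mm high; origin under its centre.
- pump_bottle: Bystander: green bottle with blue pump, 64 mm across, 148 mm high; origin under its centre.
- tool_cup: Bystander: white cup of tools, 72 mm across, 130 mm high; origin under its centre.
- solder_reel: Bystander: solder reel with blue rims, 56 mm across, 32 mm high; origin under its centre.
- screwdriver: Bystander: screwdriver with green handle, 160 mm long, lying flat.
- board: Bystander: green circuit board, 90 x 55 x 12 mm, lying flat.
Mind the look-alikes: they are no part of the job. Of the things like the phone, leave any that is pink or turquoise; of the rest the larger one is meant.

How it is judged:
On the way:
1. the phone lies screen up on the bed, fully home against the stop, the pad not yet pressing on it (x of phone in the frame of home between -0.005 and 0.005 m and y of phone in the frame of home between -0.006 and 0.006 m and z of phone in the frame of home below 0.003 m and angle between the x axis of phone and the x axis of press, either way round below 0.08 rad and angle between phone's own z axis and vertical below 0.06 rad and value of joint needle below 0.15 rad), for 0.2 s.
At the end, for the whole second after the job is handed in: The phone lies screen up and at rest on the bed, home against the stop (within 5 mm along the press, 6 mm across, 0.08 rad), clamped by the pad (more than 4 N), the needle's tip within 5 mm (0.12 rad) of the set pointer's, the knob at rest (x of phone in the frame of home between -0.005 and 0.005 m and y of phone in the frame of home between -0.006 and 0.006 m and z of phone in the frame of home below 0.003 m and angle between the x axis of phone and the x axis of press, either way round below 0.08 rad and angle between phone's own z axis and vertical below 0.06 rad and distance between needle_tip and marker_tip below 0.005 m and contact force between pad and phone above 4 N and velocity of joint knob between -0.05 and 0.05 rad/s and linear speed of phone below 0.01 m/s); the robot touches nothing.
It fails at once if the needle reaches the red sector (2.8 rad): the screen is over-pressed (value of joint needle above 2.8 rad).
It fails at once if the fingers press on the phone with more than 120 N in all (contact force between the fingers and phone above 120 N).
It fails at once if another thing on the bench is shifted by more than 15 mm (distance of any of tub, spray_can, pump_bottle, tool_cup, solder_reel, screwdriver, board from where it was at the start of the episode above 0.015 m).
It also fails if it takes over 72 s, if anything falls off the work surface, if the arm or the gripper's body presses on something with over 40 N, if the wrist force passes 120 N, or if a joint passes its speed limit or range.

## Working session

There is one attempt and no reset: what is moved stays moved. The work goes in short steps, Python scripts to look and compute and a tool call to move; the robot and the scene stay as the last step left them, time stands still between calls to the robot, and variables do not carry over. Pictures are saved under pics/ and viewed, at most 11 in all, crops included, and the job is handed in when it is done.

Besides the shell and the picture viewer there is one more tool, called after "Call:" by a JSON object that holds its "fn" and its "kwargs". jog_arm: Moves the arm, as the interface text tells. Its arguments: {"type":"object","properties":{"plan":{"type":"array"},"squeeze":{"type":"number"}},"required":["plan"]}

```bash
mkdir -p pics; cat > h.py <<'E'
import numpy as np, cv2
from bench import status, camera, order
from scipy.spatial.transform import Rotation as R
def snap(n,f=None):
    c=camera(n)
    np.savez(f'{n}.npz',**c)
    if f: cv2.imwrite(f'pics/{f}.png',c['image'][:,:,::-1])
    return c
def pts(c):
    z=np.asarray(c['z_map']);h,w=z.shape;u,v=np.meshgrid(np.arange(w),np.arange(h))
    p=np.stack([(u-c['cx'])/c['fx']*z,(v-c['cy'])/c['fy']*z,z],-1)
    T=np.asarray(c['world_from_camera']);return p@T[:3,:3].T+T[:3,3]
def rel(target):  # world point -> shift in tool axes mm
    s=status.read_state();r=R.from_quat(s['eef_rot'])
    return r.inv().apply(np.array(target)-np.array(s['ee_pos']))*1000
E
python3 - <<'E'
from h import *
s=status.read_state();print(s); print(R.from_quat(s['eef_rot']).as_matrix().round(3))
for n in('top','side'):
    c=snap(n,n+'0');print(n,c['fx'],c['cx'],c['cy'],np.round(c['world_from_camera'],3))
E
```

```text
{'time': 0.0, 'joint_positions': array([-1.12361518,  0.33286266, -0.06470145,  1.46097975,  0.02158497,
        1.34990218, -0.08849764]), 'joint_vel': array([-1.04253871e-03,  1.18573849e-03, -4.45694239e-05,  4.76677000e-04,
       -9.12094510e-04, -1.78733426e-03, -2.62045143e-04]), 'joint_torque': array([-3.28762962e-04, -6.23239160e+01,  2.49431416e-02, -3.89902461e+01,
       -6.10988773e-02,  3.99514439e-02,  1.62835809e-04]), 'ee_pos': array([0.2827488 , 0.55692864, 0.22174135]), 'eef_rot': array([ 2.32725699e-01,  9.72542142e-01, -7.14361185e-04, -1.42978593e-04]), 'ft_force': array([ 0.63267193, -0.19598785,  0.09828125]), 'torque': array([ 0.02220651,  0.03769849, -0.07006832]), 'grip_force': 0.0, 'width': 0.0868402230905562}
[[-0.892  0.453 -0.001]
 [ 0.453  0.892 -0.001]
 [-0.    -0.001 -1.   ]]
top 483.4422658341893 251.1320307351183 199.93020533643414 [[ 5.700e-02 -9.760e-01  2.110e-01  1.220e-01]
 [-9.980e-01 -5.600e-02  1.100e-02 -1.000e-02]
 [ 1.000e-03 -2.110e-01 -9.770e-01  1.965e+00]
 [ 0.000e+00  0.000e+00  0.000e+00  1.000e+00]]
side 420.0437365041653 261.6646710635588 191.21229913327358 [[ 0.902 -0.299  0.311  0.095]
 [-0.431 -0.609  0.666 -0.882]
 [-0.009 -0.735 -0.678  1.03 ]
 [ 0.     0.     0.     1.   ]]
```

View pics/top0.png

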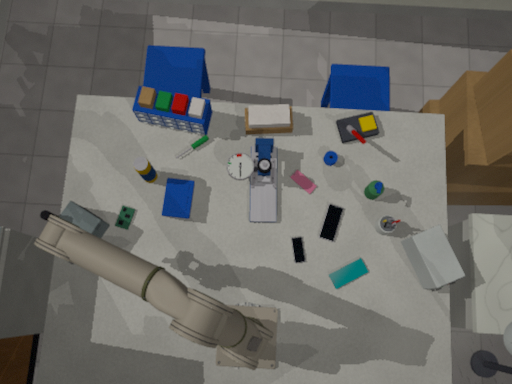

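View pics/side0.png

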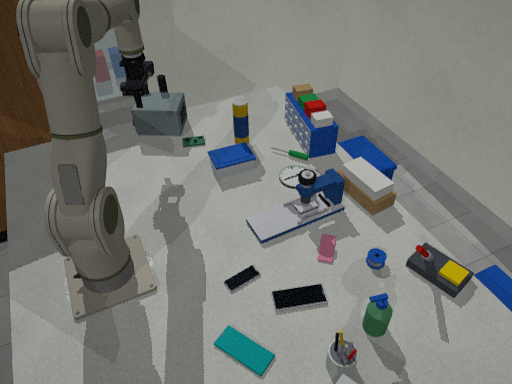

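The top view shows the larger black phone at about (331,223) and the small look-alike at (298,249). The press has its bed front at (263,218), knob at (264,165), column at (264,147) and dial at (240,166). The side view shows the phone at (300,297) and the knob at (307,178).

```bash
cat > m.py <<'E'
from h import *
def load(n): return dict(np.load(n+'.npz'))
for n,(u0,u1,v0,v1) in {'top':(308,355,195,250),'side':(262,338,275,318)}.items():
    c=load(n);P=pts(c);im=c['image'].astype(int);sub=np.zeros(P.shape[:2],bool);sub[v0:v1,u0:u1]=1
    m=sub&(P[...,2]>0.005)&(P[...,2]<0.02)
    q=P[m];r=cv2.minAreaRect((q[:,:2]*1000).astype(np.float32));print(n,'phone h',m.sum(),np.median(q[:,2]).round(4),r)
    d=sub&(im.max(-1)<70);q=P[d];r=cv2.minAreaRect((q[:,:2]*1000).astype(np.float32));print(' dark',d.sum(),np.median(q[:,2]).round(4),r)
for n,(u0,u1,v0,v1) in {'top':(240,285,130,230),'side':(240,350,165,245)}.items():
    c=load(n);P=pts(c);sub=np.zeros(P.shape[:2],bool);sub[v0:v1,u0:u1]=1
    m=sub&(P[...,2]>0.014)&(P[...,2]<0.026);q=P[m]
    k,l=cv2.connectedComponents(m.astype(np.uint8));b=np.bincount(l[m]).argmax();q=P[l==b]
    r=cv2.minAreaRect((q[:,:2]*1000).astype(np.float32));print(n,'bed',len(q),np.median(q[:,2]).round(4),r,cv2.boxPoints(r).round(0).tolist())
    m=sub&(P[...,2]>0.160)&(P[...,2]<0.19);q=P[m];print(' knob',m.sum(),q.mean(0).round(4),q.min(0).round(4),q.max(0).round(4), cv2.minEnclosingCircle((q[:,:2]*1000).astype(np.float32)))
c=load('top');cv2.imwrite('pics/c1.png',np.hstack([cv2.resize(c['image'][130:230,220:300,::-1],None,fx=6,fy=6,interpolation=cv2.INTER_CUBIC)])[:600])
P=pts(c)
for v,u in((166,240),(160,240),(166,232),(172,246)):print(P[v,u].round(3))
E
python3 m.py
```

```text
top phone h 904 0.0091 ((471.6469421386719, -320.429443359375), (228.6302490234375, 191.3992919921875), 1.6997367143630981)
 dark 465 0.0112 ((311.464111328125, -205.5455322265625), (95.37005615234375, 536.472900390625), 54.133480072021484)
side phone h 1049 0.0093 ((456.2386474609375, -317.88641357421875), (71.4254150390625, 174.7310791015625), 77.55945587158203)
 dark 867 0.0094 ((324.37908935546875, -599.3164672851562), (713.2271118164062, 149.1949462890625), 62.7640495300293)
top bed 969 0.0206 ((616.555908203125, -33.00367736816406), (325.9490661621094, 110.71578979492188), 1.8918441534042358) [[452.0, 17.0], [455.0, -94.0], [781.0, -83.0], [778.0, 28.0]]
 knob 171 [ 0.6501 -0.0324  0.1736] [ 0.6236 -0.0584  0.1603] [ 0.6771 -0.0034  0.1889] ((651.42724609375, -32.33625793457031), 28.950315475463867)
side bed 1782 0.019 ((615.9354858398438, -34.422607421875), (325.01043701171875, 116.01500701904297), 2.155921697616577) [[451.0, 17.0], [456.0, -99.0], [781.0, -86.0], [776.0, 30.0]]
 knob 201 [ 0.6466 -0.0374  0.1705] [ 0.6214 -0.063   0.1608] [ 0.6791 -0.0056  0.18  ] ((649.8610229492188, -34.33913803100586), 30.190664291381836)
[0.665 0.065 0.086]
[0.689 0.066 0.089]
[0.662 0.097 0.09 ]
[0.639 0.039 0.092]
```

View pics/c1.png

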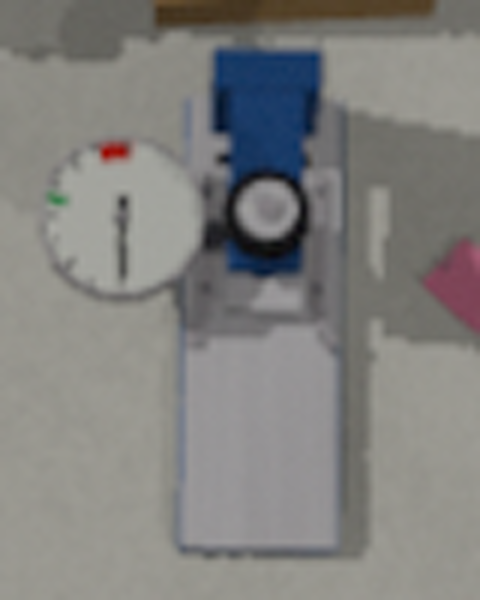

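The crop shows the set pointer at (57,199) around the dial centre (123,218), which puts it at about 1.85 rad. The needle points down to 0 and the knob is at (268,213). Press home and yaw agree between the two cameras: about (0.650, -0.033) and 0.035 rad. The phone needs a tighter fit.

```bash
cat > ph.py <<'E'
from h import *
def phone(n,u,v,z0=0.0,zlo=.004,zhi=.018):
    c=dict(np.load(n+'.npz'));P=pts(c);z=cv2.medianBlur(P[...,2].astype(np.float32),3)
    m=((z>z0+zlo)&(z<z0+zhi)).astype(np.uint8)
    k,l=cv2.connectedComponents(m,connectivity=4);m=l==l[v,u];q=P[m][:,:2]
    mu=q.mean(0)
    r=cv2.minAreaRect((q*1000).astype(np.float32))
    w,V=np.linalg.eigh(np.cov(q.T));a=V[:,1];yaw=np.arctan2(a[1],a[0])
    t=(q-mu)@V;lo,hi=np.percentile(t,1,0),np.percentile(t,99,0);ctr=mu+V@((lo+hi)/2)
    print(n,m.sum(),'mean',mu.round(4),'ctr',ctr.round(4),'yaw',yaw.round(3),'ext',(hi-lo).round(4),'rect',r)
if __name__=='__main__':
    phone('top',331,223);phone('side',300,297)
    s=status.read_state();r=R.from_quat(s['eef_rot']);y=r.as_matrix()[:,1];print('tool y yaw',np.arctan2(y[1],y[0]))
E
python3 ph.py
```

```text
top 622 mean [ 0.4717 -0.3195] ctr [ 0.4816 -0.3252] yaw 2.672 ext [0.088  0.1792] rect ((323.11065673828125, -220.9109649658203), (117.7518539428711, 571.17333984375), 55.2473258972168)
side 1077 mean [ 0.4661 -0.3225] ctr [ 0.4673 -0.3212] yaw -3.139 ext [0.0892 0.1477] rect ((326.84979248046875, -596.75732421875), (719.4043579101562, 154.23846435546875), 63.00227355957031)
tool y yaw 1.1010314694007681
```

```bash
sed -i "s/q=P\[m\]\[:,:2\]/m\&=(c['z_map']>0)\&(P[...,2]>z0+zlo-.002)\&(P[...,2]<z0+zhi+.004);q=P[m][:,:2]/" ph.py; python3 ph.py
```

```text
top 554 mean [ 0.4726 -0.3211] ctr [ 0.4806 -0.3244] yaw 2.851 ext [0.0669 0.1692] rect ((487.5133972167969, -323.7359619140625), (76.3663101196289, 190.13742065429688), 76.8668212890625)
side 1070 mean [ 0.4666 -0.3214] ctr [ 0.4676 -0.3204] yaw 2.871 ext [0.0633 0.1463] rect ((467.7236022949219, -320.3092041015625), (66.45418548583984, 149.29005432128906), 75.13082122802734)
tool y yaw 1.1010314694007681
```

```bash
python3 - <<'E'
from h import *
c=dict(np.load('top.npz'));P=pts(c);im=c['image'].astype(int)
m=np.zeros(P.shape[:2],bool);m[200:247,312:350]=1
m&=(im.max(-1)<60)&(P[...,2]>-.01)&(P[...,2]<.03)
m=cv2.morphologyEx(m.astype(np.uint8),cv2.MORPH_OPEN,np.ones((3,3)))>0
q=P[m][:,:2]*1000;print('top dark',len(q),q.mean(0),cv2.minAreaRect(q.astype(np.float32)))
for t in((.50,.2,.22),(.467,-.32,.14)): print(rel(t).round(1))
E
```

```text
top dark 444 [ 469.27606858 -318.84470352] ((469.1302490234375, -318.7467041015625), (54.675804138183594, 141.4679412841797), 74.49176788330078)
[-355.3 -220.     2.1]
[-561.2 -698.5   82.8]
```

Call:
{"fn": "jog_arm", "kwargs": {"plan": [[0, 0, 0, -355, -220, 0, 1], [0, 0, 0, -355, -220, 0, 1], [0, 0, 0, -355, -220, 0, 1], [0, 0, 0, -355, -220, 0, 1], [0, 0, 0, -355, -220, 0, 1], [0, 0, 0, -355, -220, 0, 1], [0, 0, 0, -355, -220, 0, 1], [0, 0, 0, -355, -220, 0, 1], [0, 0, 0, -355, -220, 0, 1], [0, 0, -0.1, -561, -698, 80, 1], [0, 0, -0.2, -561, -698, 80, 1], [0, 0, -0.2, -561, -698, 80, 1]]}}

```text
time: 1.3
ee_pos: [0.49, 0.0506, 0.1992]
eef_rot: [0.133, 0.991, -0.0, -0.0]
ft_force: [1.4, -0.4, 0.5]
width: 0.0871
grip_force: 0.0
```

```bash
cat > go.py <<'E'
from h import *
import sys
# go.py x y z toolyaw : shift and turn needed
x,y,z,a=map(float,sys.argv[1:5]);s=status.read_state();M=R.from_quat(s['eef_rot']).as_matrix()
yaw=np.arctan2(M[1,1],M[0,1]);d=(a-yaw+np.pi/2)%np.pi-np.pi/2
print('t',round(s['time'],2),'pos',np.round(s['ee_pos'],4),'tilt',M[:2,2].round(4),'yaw',yaw.round(4),'j',np.round(s['joint_positions'],2),'w',round(s['width'],4),'grip',s['grip_force'],'ft',np.round(s['ft_force'],1))
print('shift',rel((x,y,z)).round(1),'rz',(-d).round(4),'rxy',R.from_matrix(M.T@np.array([[M[0,0],M[0,1],0],[M[1,0],M[1,1],0],[0,0,-1.]])).as_rotvec().round(4))
E
python3 go.py .468 -.3197 .13 1.306
```

```text
t 1.3 pos [0.49   0.0506 0.1992] tilt [-0.0004  0.    ] yaw 1.3049 j [-0.49  0.05  0.3   1.85 -0.01  1.25  1.12] w 0.0871 grip 0.0 ft [ 1.4 -0.4  0.5]
shift [ -76.1 -363.1   69.2] rz -0.0011 rxy [-0.0001 -0.0004 -0.    ]
```

Call:
{"fn": "jog_arm", "kwargs": {"plan": [[0, 0, 0, -76, -363, 0, 1], [0, 0, 0, -76, -363, 0, 1], [0, 0, 0, -76, -363, 0, 1], [0, 0, 0, -76, -363, 0, 1], [0, 0, 0, -76, -363, 0, 1], [0, 0, 0, -76, -363, 0, 1], [0, 0, 0, -76, -363, 0, 1], [0, 0, 0, -76, -363, 69, 1], [0, 0, 0, -76, -363, 69, 1], [0, 0, 0, -76, -363, 69, 1], [0, 0, 0, -76, -363, 69, 1], [0, 0, 0, -76, -363, 69, 1]]}}

```text
time: 2.5
ee_pos: [0.4682, -0.3173, 0.1323]
eef_rot: [0.134, 0.991, -0.0, 0.001]
ft_force: [-0.1, -0.1, 0.8]
width: 0.0871
grip_force: 0.0
```

```bash
python3 go.py .468 -.3197 .003 1.306
```

```text
t 2.5 pos [ 0.4682 -0.3173  0.1323] tilt [ 0.0021 -0.0004] yaw 1.3021 j [-0.01  0.3   0.63  1.77 -0.2   1.13  1.98] w 0.0871 grip 0.0 ft [-0.1 -0.1  0.8]
shift [ -0.2  -2.4 129.3] rz -0.0039 rxy [0.0002 0.0022 0.    ]
```

Call:
{"fn": "jog_arm", "kwargs": {"plan": [[0, 0, 0, 0, -2, 40, 1], [0, 0, 0, 0, -2, 80, 1], [0, 0, 0, 0, -2, 110, 1], [0, 0, 0, 0, -2, 122, 1], [0, 0, 0, 0, -2, 129, 1], [0, 0, 0, 0, -2, 129, 1], [0, 0, 0, 0, -2, 129, 1]]}}

```text
time: 3.2
ee_pos: [0.4676, -0.3201, 0.0033]
eef_rot: [0.134, 0.991, -0.0, 0.001]
ft_force: [0.1, 0.4, 0.7]
width: 0.0872
grip_force: 0.0
```

```bash
python3 - <<'E'
from h import *
c=snap('side');cv2.imwrite('pics/g.png',cv2.resize(c['image'][230:350,230:370,::-1],None,fx=4,fy=4,interpolation=cv2.INTER_CUBIC))
E
python3 go.py .468 -.3197 .003 1.306
```

```text
t 3.25 pos [ 0.4676 -0.32    0.0033] tilt [ 0.0023 -0.0008] yaw 1.3011 j [ 0.06  0.48  0.56  1.86 -0.32  0.89  2.07] w 0.0873 grip 0.0 ft [-0.4  0.8  0.4]
shift [-0.3  0.4  0.3] rz -0.0049 rxy [-0.0002  0.0024  0.    ]
```

View pics/g.png

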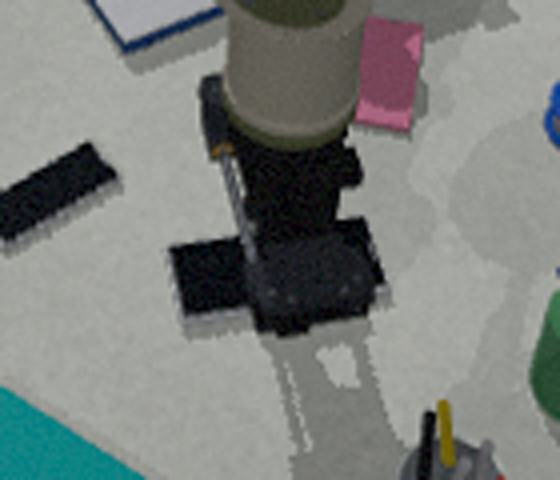

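The gripper straddles the phone near its middle. The phone's left end is at (180,280) and its right end at (380,270), with one finger on each side. I'll close on it gently.

Call:
{"fn": "jog_arm", "kwargs": {"plan": [[0, 0, 0, 0, 0, 0, 0.3], [0, 0, 0, 0, 0, 0, 0.3], [0, 0, 0, 0, 0, 0, 0.3], [0, 0, 0, 0, 0, 0, 0.3], [0, 0, 0, 0, 0, 0, 0.3], [0, 0, 0, 0, 0, 0, 0.3]], "squeeze": 25}}

```text
time: 3.85
ee_pos: [0.4666, -0.3195, 0.0019]
eef_rot: [0.134, 0.991, 0.0, 0.0]
ft_force: [-0.3, 0.8, 3.8]
width: 0.0635
grip_force: 25.0
```

Call:
{"fn": "jog_arm", "kwargs": {"plan": [[0, 0, 0, 0, 0, -10, 0.3], [0, 0, 0, 0, 0, -30, 0.3], [0, 0, 0, 0, 0, -60, 0.3], [0, 0, 0, 0, 0, -90, 0.3], [0, 0, 0, 0, 0, -100, 0.3], [0, 0, 0, 0, 0, -100, 0.3]]}}

```text
time: 4.45
ee_pos: [0.4672, -0.3199, 0.103]
eef_rot: [0.134, 0.991, -0.0, 0.001]
ft_force: [-0.3, 0.5, -1.9]
width: 0.0635
grip_force: 25.0
```

```bash
python3 go.py .5325 -.0362 .10 1.606
```

```text
t 4.45 pos [ 0.4672 -0.3199  0.103 ] tilt [ 0.0025 -0.0007] yaw 1.301 j [-0.    0.34  0.63  1.79 -0.22  1.08  2.  ] w 0.0635 grip 24.999321699142456 ft [-0.3  0.5 -1.9]
shift [ 12.7 290.9   2.9] rz -0.305 rxy [-0.      0.0026 -0.    ]
```

Call:
{"fn": "jog_arm", "kwargs": {"plan": [[0, 0, -0.03, 1, 25, 0, 0.3], [0, 0, -0.06, 3, 55, 0, 0.3], [0, 0, -0.1, 4, 95, 0, 0.3], [0, 0, -0.14, 6, 135, 0, 0.3], [0, 0, -0.18, 8, 175, 0, 0.3], [0, 0, -0.22, 9, 215, 0, 0.3], [0, 0, -0.26, 11, 250, 0, 0.3], [0, 0, -0.29, 12, 275, 0, 0.3], [0, 0, -0.305, 13, 288, 0, 0.3], [0, 0, -0.305, 13, 291, 0, 0.3], [0, 0, -0.305, 13, 291, 0, 0.3], [0, 0, -0.305, 13, 291, 0, 0.3]]}}

```text
time: 5.65
ee_pos: [0.5312, -0.0376, 0.1016]
eef_rot: [-0.016, 1.0, -0.0, -0.0]
ft_force: [-0.2, 0.6, -1.7]
width: 0.0635
grip_force: 25.0
```

```bash
cat >> ph.py <<'E'
E
python3 - <<'E'
from h import *
c=snap('side');P=pts(c);im=c['image']
cv2.imwrite('pics/l.png',cv2.resize(im[120:260,210:380,::-1],None,fx=4,fy=4,interpolation=cv2.INTER_CUBIC))
E
python3 go.py .5325 -.0362 .023 1.606
```

```text
t 5.7 pos [ 0.5313 -0.0375  0.1017] tilt [-0.0001 -0.0005] yaw 1.6032 j [-0.4   0.24  0.43  1.87 -0.12  1.05  1.69] w 0.0635 grip 24.999284148216248 ft [ 0.1 -0.9 -2.3]
shift [-1.2  1.3 78.7] rz -0.0028 rxy [-0.0005 -0.0001 -0.    ]
```

View pics/l.png

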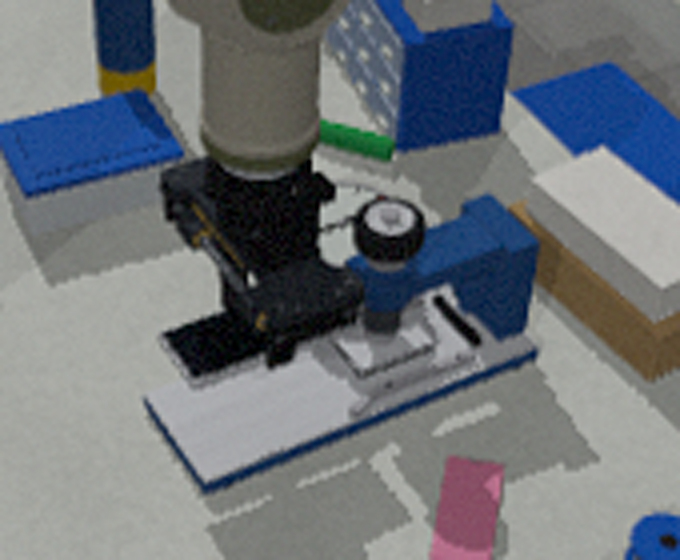

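The phone is held level over the bed, with its leading end just in front of the pad frame. Lowering now.

Call:
{"fn": "jog_arm", "kwargs": {"plan": [[0, 0, 0, -1, 1, 15, 0.3], [0, 0, 0, -1, 1, 35, 0.3], [0, 0, 0, -1, 1, 55, 0.3], [0, 0, 0, -1, 1, 68, 0.3], [0, 0, 0, -1, 1, 75, 0.3], [0, 0, 0, -1, 1, 77, 0.3], [0, 0, 0, -1, 1, 79, 0.3], [0, 0, 0, -1, 1, 79, 0.3]]}}

```text
time: 6.5
ee_pos: [0.5329, -0.0347, 0.0232]
eef_rot: [-0.018, 1.0, 0.0, 0.0]
ft_force: [0.1, 0.4, -3.0]
width: 0.0636
grip_force: 25.0
```

Call:
{"fn": "jog_arm", "kwargs": {"plan": [[0, 0, 0, 0, 0, 1, 0.3], [0, 0, 0, 0, 0, 2, 0.3], [0, 0, 0, 0, 0, 2, 0.3]]}}

```text
time: 6.8
ee_pos: [0.533, -0.0345, 0.0218]
eef_rot: [-0.018, 1.0, 0.0, 0.0]
ft_force: [-4.2, 0.1, 8.4]
width: 0.0637
grip_force: 25.0
```

Call:
{"fn": "jog_arm", "kwargs": {"plan": [[0, 0, 0, 0, 0, 1, 0.85], [0, 0, 0, 0, 0, 1, 0.85], [0, 0, 0, 0, 0, 1, 0.85], [0, 0, 0, 0, 0, -20, 0.85], [0, 0, 0, 0, 0, -50, 0.85], [0, 0, 0, 80, 0, -90, 0.85], [0, 0, 0, 120, 0, -90, 0.85], [0, 0, 0, 120, 0, -90, 0.85], [0, 0, 0, 120, 0, -90, 0.85]]}}

```text
time: 7.7
ee_pos: [0.4104, -0.0389, 0.1114]
eef_rot: [-0.017, 1.0, 0.001, 0.0]
ft_force: [0.3, 0.8, -0.3]
width: 0.0807
grip_force: 0.0
```

```bash
cat > pr.py <<'E'
from h import *
# phone on bed, in press frame, from dark screen pixels near z=30mm
H=np.array([.6505,-.032]);a=.0353;X=np.array([np.cos(a),np.sin(a)]);Y=np.array([-X[1],X[0]])
for n in('side','top'):
    c=snap(n);P=pts(c);im=c['image'].astype(int)
    q=P[...,:2]-H;x=q@X;y=q@Y
    m=(c['z_map']>0)&(abs(y)<.05)&(x>-.22)&(x<.0)&(P[...,2]>.022)&(P[...,2]<.038)&(im.max(-1)<70)
    m=cv2.morphologyEx(m.astype(np.uint8),cv2.MORPH_OPEN,np.ones((2,2)))
    k,l,st,_=cv2.connectedComponentsWithStats(m);m=l==1+st[1:,4].argmax()
    r=cv2.minAreaRect(np.stack([x[m],y[m]],1).astype(np.float32)*1000)
    print(n,m.sum(),'z',np.median(P[m][:,2]).round(4),'x',np.percentile(x[m],[1,99]).round(4),'y',np.percentile(y[m],[1,99]).round(4),'rect',r)
E
python3 pr.py; python3 go.py .545 -.0362 .023 1.606
python3 -c "
import cv2,numpy as np
a=np.load('top.npz')['image'];cv2.imwrite('pics/t2.png',cv2.resize(a[130:260,215:315,::-1],None,fx=4.5,fy=4.5,interpolation=cv2.INTER_CUBIC))"
```

```text
side 523 z 0.0292 x [-0.1834 -0.0435] y [-0.0315  0.024 ] rect ((-361.33734130859375, -373.5347900390625), (1007.6318359375, 138.54225158691406), 56.04062271118164)
top 113 z 0.0323 x [-0.1981 -0.0505] y [-0.0283  0.0256] rect ((-123.84198760986328, -2.3642444610595703), (148.8102264404297, 53.95438766479492), 0.89382404088974)
t 7.8 pos [ 0.4131 -0.0386  0.1113] tilt [0.002 0.001] yaw 1.6062 j [-0.45 -0.06  0.43  2.14  0.03  1.05  1.57] w 0.0806 grip 0.0 ft [0.2 0.5 0.6]
shift [-131.7   -2.3   88.5] rz 0.0002 rxy [0.0009 0.002  0.    ]
```

View pics/t2.png

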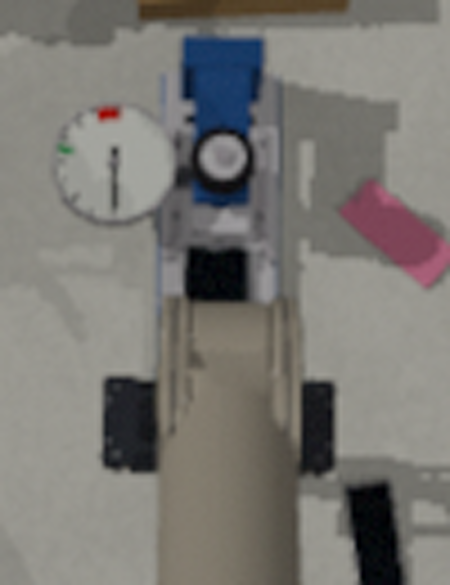

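The phone lies flat on the bed at (216,275), straight and reaching the pad frame. The forearm hides its outer end. Next I'll set the fingers half closed behind the outer end for the push.

```bash
python3 go.py .434 -.0396 .0235 1.606
```

```text
t 7.8 pos [ 0.4131 -0.0386  0.1113] tilt [0.002 0.001] yaw 1.6062 j [-0.45 -0.06  0.43  2.14  0.03  1.05  1.57] w 0.0806 grip 0.0 ft [0.2 0.5 0.6]
shift [-20.7  -1.8  87.8] rz 0.0002 rxy [0.0009 0.002  0.    ]
```

Call:
{"fn": "jog_arm", "kwargs": {"plan": [[0, 0, 0, -21, -2, 20, -0.4], [0, 0, 0, -21, -2, 50, -0.4], [0, 0, 0, -21, -2, 70, -0.4], [0, 0, 0, -21, -2, 82, -0.4], [0, 0, 0, -21, -2, 88, -0.4], [0, 0, 0, -21, -2, 88, -0.4]]}}

```text
time: 8.4
ee_pos: [0.4338, -0.0402, 0.0223]
eef_rot: [-0.018, 1.0, -0.0, -0.0]
ft_force: [0.8, -0.4, 0.9]
width: 0.0405
grip_force: 0.0
```

```bash
python3 go.py .566 -.035 .0235 1.606
```

```text
t 8.4 pos [ 0.4338 -0.0402  0.0223] tilt [-0.0009 -0.0005] yaw 1.606 j [-0.44  0.15  0.45  2.17 -0.09  0.84  1.68] w 0.0405 grip 0.0 ft [ 0.8 -0.4  0.9]
shift [-132.3    0.6   -1.3] rz -0.0 rxy [-0.0005 -0.0009 -0.    ]
```

Call:
{"fn": "jog_arm", "kwargs": {"plan": [[0, 0, 0, -5, 0, -2, -0.4], [0, 0, 0, -12, 0, -2, -0.4], [0, 0, 0, -20, 0, -2, -0.4], [0, 0, 0, -30, 0, -2, -0.4], [0, 0, 0, -40, 0, -2, -0.4], [0, 0, 0, -50, 1, -2, -0.4], [0, 0, 0, -60, 1, -2, -0.4], [0, 0, 0, -70, 1, -2, -0.4], [0, 0, 0, -80, 1, -2, -0.4], [0, 0, 0, -90, 1, -2, -0.4], [0, 0, 0, -100, 1, -2, -0.4], [0, 0, 0, -108, 1, -2, -0.4]]}}

```text
time: 9.6
ee_pos: [0.5425, -0.0352, 0.0247]
eef_rot: [-0.018, 1.0, -0.0, 0.0]
ft_force: [-1.6, -0.1, 0.3]
width: 0.0264
grip_force: 0.7
```

```bash
python3 go.py .566 -.035 .0235 1.606
python3 - <<'E'
from h import *
c=snap('side');cv2.imwrite('pics/p.png',cv2.resize(c['image'][150:250,230:370,::-1],None,fx=5,fy=5,interpolation=cv2.INTER_CUBIC))
E
```

```text
t 9.6 pos [ 0.5425 -0.0352  0.0247] tilt [ 0.0002 -0.    ] yaw 1.6061 j [-0.39  0.38  0.43  1.9  -0.2   0.91  1.75] w 0.0264 grip 0.7328339014202356 ft [-1.6 -0.1  0.3]
shift [-23.5  -0.6   1.2] rz 0.0001 rxy [-0.      0.0002  0.    ]
```

View pics/p.png

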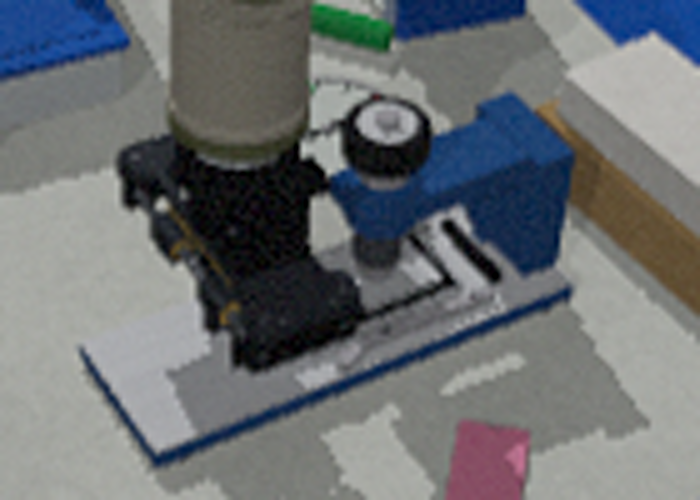

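The phone is between the rails and under the pad. Its leading end is near (445,280), with a gap to the black stop at (470,250). I'll push on, slowing down at the end.

Call:
{"fn": "jog_arm", "kwargs": {"plan": [[0, 0, 0, -7, 0, 0, -0.4], [0, 0, 0, -13, 0, 0, -0.4], [0, 0, 0, -17, 0, 0, -0.4], [0, 0, 0, -19, 0, 0, -0.4], [0, 0, 0, -20, 0, 0, -0.4]]}}

```text
time: 10.15
ee_pos: [0.5616, -0.0346, 0.0247]
eef_rot: [-0.018, 1.0, 0.0, -0.0]
ft_force: [-1.5, -0.2, 0.9]
width: 0.0261
grip_force: 0.7
```

Call:
{"fn": "jog_arm", "kwargs": {"plan": [[0, 0, 0, -1, 0, 0, -0.4], [0, 0, 0, -2, 0, 0, -0.4]]}}

```text
time: 10.35
ee_pos: [0.5635, -0.0345, 0.0247]
eef_rot: [-0.018, 1.0, 0.0, -0.0]
ft_force: [-0.6, -0.3, -0.9]
width: 0.026
grip_force: 0.5
```

Call:
{"fn": "jog_arm", "kwargs": {"plan": [[0, 0, 0, -1, 0, 0, -0.4], [0, 0, 0, -2, 0, 0, -0.4]]}}

```text
time: 10.55
ee_pos: [0.5648, -0.0345, 0.0246]
eef_rot: [-0.018, 1.0, 0.0, -0.001]
ft_force: [-7.5, -0.1, 5.9]
width: 0.0261
grip_force: 3.9
```

Call:
{"fn": "jog_arm", "kwargs": {"plan": [[0, 0, 0, -1, 0, 0, -0.4], [0, 0, 0, -1, 0, 0, -0.4]]}}

```text
time: 10.75
ee_pos: [0.5648, -0.0345, 0.0245]
eef_rot: [-0.017, 1.0, 0.0, -0.002]
ft_force: [-9.4, -0.2, 7.0]
width: 0.0262
grip_force: 4.7
```

Call:
{"fn": "jog_arm", "kwargs": {"plan": [[0, 0, 0, -1, 0, 0, -0.4], [0, 0, 0, -1, 0, 0, -0.4]]}}

```text
time: 10.95
ee_pos: [0.5649, -0.0345, 0.0243]
eef_rot: [-0.017, 1.0, 0.0, -0.003]
ft_force: [-13.8, 0.5, 8.6]
width: 0.0262
grip_force: 6.6
```

The phone is hard against the stop: the TCP has stopped moving while the force keeps rising. Backing off and lifting.

Call:
{"fn": "jog_arm", "kwargs": {"plan": [[0, 0, 0, 8, 0, 0, -0.4], [0, 0, 0, 25, 0, 0, -0.4], [0, 0, 0, 40, 0, -20, 0.3], [0, 0, 0, 40, 0, -60, 0.6], [0, 0, 0, 40, 0, -110, 1], [0, 0, 0, 40, 0, -160, 1], [0, 0, 0, 40, 0, -190, 1], [0, 0, 0, 40, 0, -190, 1], [0, 0, 0, 40, 0, -190, 1]]}}

```text
time: 11.85
ee_pos: [0.5279, -0.0357, 0.2151]
eef_rot: [-0.018, 1.0, 0.0, 0.001]
ft_force: [-0.4, 0.4, 0.2]
width: 0.0741
grip_force: 0.0
```

```bash
cat > dl.py <<'E'
from h import *
import sys
H=np.array([.6505,-.032]);a=.0353;X=np.array([np.cos(a),np.sin(a)]);Y=np.array([-X[1],X[0]])
D=H+.018*X+.096*Y
def dial(zf=.087,tag=None):
    # rectify the dial face from both cameras (press axes, 0.25 mm/px): up=+x, left=+y
    out=[]
    for n in('top','side'):
        c=snap(n);T=np.linalg.inv(c['world_from_camera']);N=480;k=.00025
        j,i=np.meshgrid(np.arange(N),np.arange(N));px=-(i-N/2)*k;py=-(j-N/2)*k
        W=np.stack([D[0]+px*X[0]+py*Y[0],D[1]+px*X[1]+py*Y[1],np.full(px.shape,zf)],-1)
        q=W@T[:3,:3].T+T[:3,3];u=(q[...,0]/q[...,2]*c['fx']+c['cx']).astype(np.float32);v=(q[...,1]/q[...,2]*c['fy']+c['cy']).astype(np.float32)
        out.append(cv2.remap(c['image'],u,v,cv2.INTER_CUBIC))
    return out
if __name__=='__main__':
    o=dial(float(sys.argv[1]))
    cv2.imwrite(f'pics/{sys.argv[2]}.png',cv2.resize(np.hstack(o)[:,:,::-1],(800,400)))
    for im in o:
        f=im.astype(int);i,j=np.mgrid[:480,:480];px=-(i-240)*.25;py=-(j-240)*.25
        g=(f[...,1]-np.maximum(f[...,0],f[...,2])>25)
        w=(f.min(-1)>130)&(np.hypot(px,py)<60)
        r=(f[...,0]-f[...,1]>60)
        d=(f.max(-1)<90)&(np.hypot(px,py)<44)
        cx,cy=0,0
        (cc,rad)=cv2.minEnclosingCircle(np.argwhere(cv2.morphologyEx(w.astype(np.uint8),cv2.MORPH_OPEN,np.ones((9,9)))>0).astype(np.float32))
        print('white centre px',-(cc[0]-240)*.25,-(cc[1]-240)*.25,'r',rad*.25)
        for nm,m in(('green',g),('red',r),('dark',d)):
            if m.sum():
                x,y=px[m].mean(),py[m].mean();print(nm,m.sum(),'at',x.round(1),y.round(1),'ang',np.arctan2(y,-x).round(3))
E
python3 dl.py .087 d1; python3 go.py .6505 -.032 .141 1.606
```

```text
white centre px 0.4975128173828125 4.958381652832031 r 56.068485260009766
green 1039 at 11.7 45.1 ang 1.825
red 2658 at 46.3 7.8 ang 2.974
dark 2921 at -25.7 -2.2 ang -0.084
white centre px 3.5314788818359375 -0.0 r 56.911502838134766
dark 47104 at 2.3 7.8 ang 1.855
t 11.95 pos [ 0.527  -0.0357  0.2136] tilt [-0.0013 -0.    ] yaw 1.6061 j [-0.45  0.12  0.48  1.75 -0.06  1.28  1.64] w 0.0814 grip 0.0 ft [ 1.4 -0.3 -0.4]
shift [-123.6   -0.7   72.4] rz 0.0001 rxy [ 0.     -0.0013  0.    ]
```

View pics/d1.png

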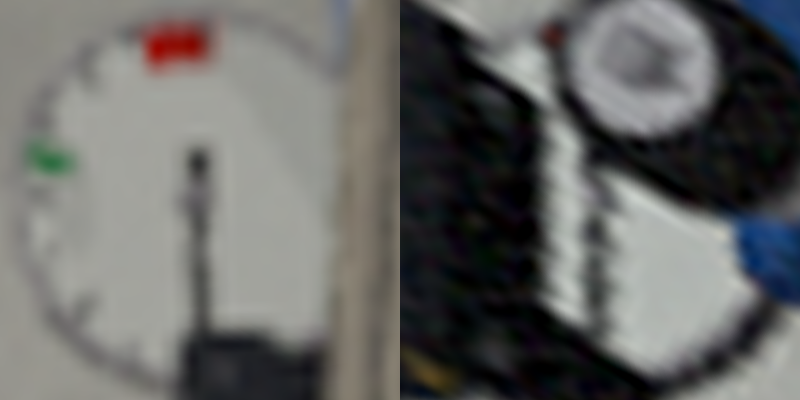

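In the left (top camera) panel, the hub is at about (197,195), the needle points down to 0, and the green pointer is at (50,158), about 1.81 rad. The red sector's left edge is at (145,50), about 2.80 rad, which matches the spec. Now to the knob.

Call:
{"fn": "jog_arm", "kwargs": {"plan": [[0, 0, 0, -40, -1, 0, 1], [0, 0, 0, -80, -1, 0, 1], [0, 0, 0, -115, -1, 0, 1], [0, 0, 0, -124, -1, 0, 1], [0, 0, 0, -124, -1, 0, 1], [0, 0, 0, -124, -1, 20, 1], [0, 0, 0, -124, -1, 45, 1], [0, 0, 0, -124, -1, 65, 1], [0, 0, 0, -124, -1, 73, 1], [0, 0, 0, -124, -1, 73, 1]]}}

```text
time: 12.95
ee_pos: [0.6501, -0.0325, 0.1409]
eef_rot: [-0.017, 1.0, 0.0, -0.001]
ft_force: [0.8, 0.0, -0.5]
width: 0.0875
grip_force: 0.0
```

```bash
python3 go.py .6505 -.032 .141 1.606
```

```text
t 12.95 pos [ 0.6501 -0.0325  0.1409] tilt [-0.0022  0.0001] yaw 1.6056 j [-0.37  0.47  0.47  1.51 -0.22  1.22  1.74] w 0.0875 grip 0.0 ft [ 0.8  0.  -0.5]
shift [-0.4  0.5 -0.1] rz -0.0004 rxy [ 0.0002 -0.0022  0.    ]
```

Call:
{"fn": "jog_arm", "kwargs": {"plan": [[0, 0, 0, 0, 0, 0, 0.15], [0, 0, 0, 0, 0, 0, 0.15], [0, 0, 0, 0, 0, 0, 0.15], [0, 0, 0, 0, 0, 0, 0.15], [0, 0, 0, 0, 0, 0, 0.15], [0, 0, 0, 0, 0, 0, 0.15]], "squeeze": 30}}

```text
time: 13.55
ee_pos: [0.6517, -0.0313, 0.1421]
eef_rot: [-0.018, 1.0, 0.001, 0.0]
ft_force: [-0.8, 4.3, 2.5]
width: 0.0553
grip_force: 30.0
```

Call:
{"fn": "jog_arm", "kwargs": {"plan": [[0, 0, 0.1, 0, 0, 0, 0.15], [0, 0, 0.2, 0, 0, 0, 0.15], [0, 0, 0.3, 0, 0, 0, 0.15], [0, 0, 0.4, 0, 0, 0, 0.15], [0, 0, 0.5, 0, 0, 0, 0.15], [0, 0, 0.6, 0, 0, 0, 0.15], [0, 0, 0.7, 0, 0, 0, 0.15], [0, 0, 0.8, 0, 0, 0, 0.15], [0, 0, 0.9, 0, 0, 0, 0.15], [0, 0, 1.0, 0, 0, 0, 0.15], [0, 0, 1.0, 0, 0, 0, 0.15]]}}

```text
time: 14.65
ee_pos: [0.6513, -0.0321, 0.1421]
eef_rot: [0.465, 0.886, 0.0, -0.0]
ft_force: [-4.4, 1.6, 4.8]
width: 0.0553
grip_force: 30.0
```

```bash
python3 go.py .6505 -.032 .141 .606; python3 dl.py .085 d2
```

```text
t 14.65 pos [ 0.6513 -0.0321  0.1421] tilt [-0.0005  0.0004] yaw 0.6046 j [-0.5   0.51  0.66  1.51 -0.32  1.23  0.81] w 0.0553 grip 29.99854805879295 ft [-4.4  1.6  4.8]
shift [ 0.5 -0.6  1.1] rz -0.0014 rxy [-0.0001 -0.0006  0.    ]
white centre px 3.4358482360839844 12.224163055419922 r 54.463172912597656
green 1040 at 11.9 46.1 ang 1.825
red 2944 at 46.4 7.1 ang 2.989
dark 1421 at -4.7 0.0 ang 0.009
white centre px -19.875 6.125 r 53.12164306640625
dark 72664 at 8.9 3.1 ang 2.805
```

Call:
{"fn": "jog_arm", "kwargs": {"plan": [[0, 0, 0.1, 0, 0, 0, 0.15], [0, 0, 0.2, 0, 0, 0, 0.15], [0, 0, 0.3, 0, 0, 0, 0.15], [0, 0, 0.4, 0, 0, 0, 0.15], [0, 0, 0.5, 0, 0, 0, 0.15], [0, 0, 0.6, 0, 0, 0, 0.15], [0, 0, 0.7, 0, 0, 0, 0.15], [0, 0, 0.8, 0, 0, 0, 0.15], [0, 0, 0.9, 0, 0, 0, 0.15], [0, 0, 0.95, 0, 0, 0, 0.15], [0, 0, 0.95, 0, 0, 0, 0.15]]}}

```text
time: 15.85
ee_pos: [0.6505, -0.0323, 0.142]
eef_rot: [0.817, 0.576, -0.001, -0.001]
ft_force: [-10.1, 2.8, 9.1]
width: 0.0554
grip_force: 30.0
```

```bash
python3 go.py .6505 -.032 .141 .606; python3 dl.py .082 d3
```

```text
t 15.85 pos [ 0.6505 -0.0323  0.142 ] tilt [-0.0025  0.0007] yaw -0.3426 j [-0.63  0.57  0.86  1.52 -0.44  1.26 -0.05] w 0.0554 grip 30.001355269923806 ft [-10.1   2.8   9.1]
shift [ 0.3 -0.   1. ] rz -0.9486 rxy [-0.0026  0.0002 -0.    ]
white centre px 0.6484107971191406 26.78809356689453 r 47.38536071777344
green 1048 at 12.5 46.5 ang 1.834
red 2800 at 46.5 7.4 ang 2.985
dark 825 at -12.2 23.9 ang 1.099
white centre px 0.026981353759765625 0.06970977783203125 r 59.98569107055664
dark 42045 at 11.4 -3.1 ang -2.872
```

View pics/d3.png

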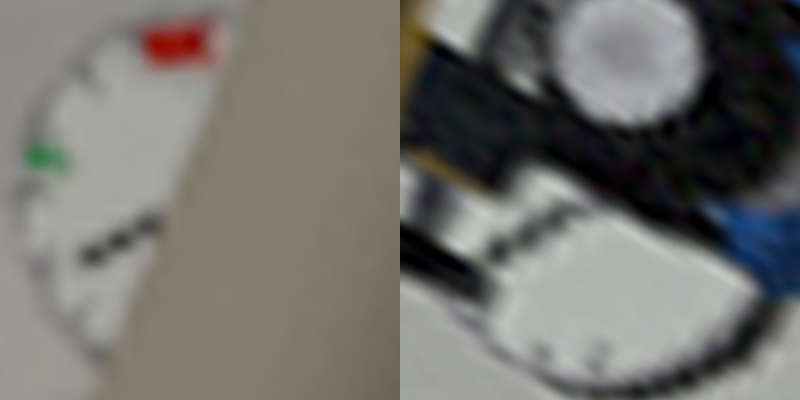

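Both views show the needle: in the top view its tip is near (85,258), about 1.07 rad, and the green pointer is at 1.81. About 0.59 rad of knob remains, so I'll turn 0.5 and re-measure.

Call:
{"fn": "jog_arm", "kwargs": {"plan": [[0, 0, 0.1, 0, 0, 0, 0.15], [0, 0, 0.2, 0, 0, 0, 0.15], [0, 0, 0.3, 0, 0, 0, 0.15], [0, 0, 0.4, 0, 0, 0, 0.15], [0, 0, 0.46, 0, 0, 0, 0.15], [0, 0, 0.5, 0, 0, 0, 0.15], [0, 0, 0.5, 0, 0, 0, 0.15], [0, 0, 0.5, 0, 0, 0, 0.15]]}}

```text
time: 16.75
ee_pos: [0.6501, -0.032, 0.142]
eef_rot: [0.934, 0.357, -0.001, -0.001]
ft_force: [-12.8, 4.7, 10.8]
width: 0.0551
grip_force: 30.0
```

```bash
python3 go.py .6505 -.032 .141 .606; cat > nd.py <<'E'
from dl import *
zf=float(sys.argv[1]);im=dial(zf)[0].astype(int);i,j=np.mgrid[:480,:480];px=-(i-240)*.25;py=-(j-240)*.25;rr=np.hypot(px,py)
m=((im.max(-1)<100)&(rr<44)&(py>4)).astype(np.uint8)
k,l,st,ce=cv2.connectedComponentsWithStats(m)
hub=np.array([1.3,.9])
for b in range(1,k):
    if 60<st[b,4]<2500:
        q=np.stack([px[l==b],py[l==b]],1);w,V=np.linalg.eigh(np.cov(q.T));v=V[:,1]*np.sign(V[1,1]);c=q.mean(0);t=q-hub
        print('blob',st[b,4],'c',c.round(1),'dir ang',np.arctan2(v[1],-v[0]).round(3),'ang from hub',np.arctan2(*(c-hub)[::-1]*[1,-1]).round(3),'elong',np.sqrt(w).round(1),'rmax',np.hypot(*t.T).max().round(1))
g=(im[...,1]-np.maximum(im[...,0],im[...,2])>25);q=np.array([px[g].mean(),py[g].mean()])-hub;print('green',np.arctan2(q[1],-q[0]).round(3))
r=(im[...,0]-im[...,1]>60);a=np.arctan2(py[r]-hub[1],-(px[r]-hub[0]));print('red start',np.percentile(a,2).round(3))
E
python3 nd.py .081; python3 - <<'E'
from dl import *
o=dial(.081);cv2.imwrite('pics/d4.png',cv2.resize(np.hstack(o)[:,:,::-1],(800,400)))
E
```

```text
t 16.75 pos [ 0.6501 -0.032   0.142 ] tilt [-0.0034  0.0014] yaw -0.8406 j [-0.69  0.62  0.97  1.52 -0.52  1.28 -0.49] w 0.0551 grip 30.001752376556396 ft [-12.8   4.7  10.8]
shift [0.3 0.3 1. ] rz -1.4466 rxy [-0.0033  0.0017 -0.    ]
blob 655 c [ 4.8 35.3] dir ang 1.723 ang from hub 1.672 elong [1.1 3.1] rmax 40.3
green 1.807
red start -3.133
```

View pics/d4.png

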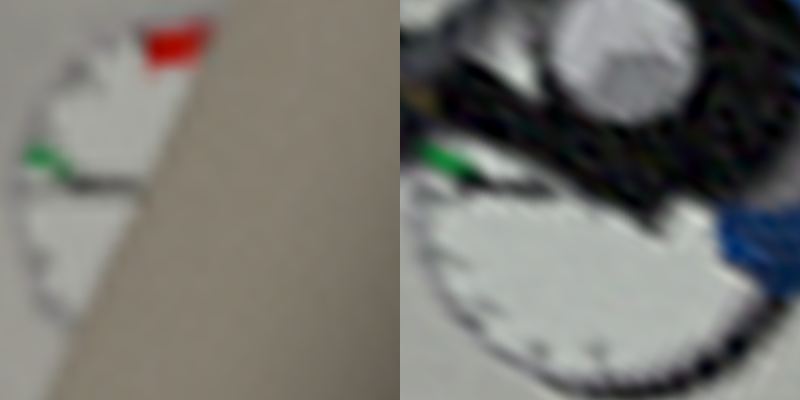

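The needle (tip at about (72,183), 1.68 rad) is just short of the green pointer (centroid at 1.81). I'll turn another 0.1 rad, release, lift and check with a clear view.

Call:
{"fn": "jog_arm", "kwargs": {"plan": [[0, 0, 0.05, 0, 0, 0, 0.15], [0, 0, 0.1, 0, 0, 0, 0.15], [0, 0, 0.1, 0, 0, 0, 0.15], [0, 0, 0.1, 0, 0, 0, 0.15], [0, 0, 0.1, 0, 0, 0, 1], [0, 0, 0.1, 0, 0, 0, 1], [0, 0, 0.1, 0, 0, 0, 1], [0, 0, 0.1, 0, 0, 0, 1]]}}

```text
time: 17.75
ee_pos: [0.6516, -0.0327, 0.1417]
eef_rot: [0.951, 0.309, 0.0, 0.0]
ft_force: [0.4, -0.4, -0.2]
width: 0.0794
grip_force: 0.0
```

Call:
{"fn": "jog_arm", "kwargs": {"plan": [[0, 0, 0, 0, 0, -15, 1], [0, 0, 0, 0, 0, -40, 1], [0, 0, 0, 0, 0, -70, 1], [0, 0, 0, 40, 40, -80, 1], [0, 0, 0, 60, 80, -80, 1], [0, 0, 0, 60, 120, -80, 1], [0, 0, 0, 60, 140, -80, 1], [0, 0, 0, 60, 140, -80, 1]]}}

```text
time: 18.55
ee_pos: [0.7823, -0.1155, 0.2215]
eef_rot: [0.952, 0.306, -0.001, 0.001]
ft_force: [0.2, -0.5, -0.0]
width: 0.0869
grip_force: 0.0
```

```bash
python3 go.py .6505 -.032 .141 .606; python3 nd.py .081; python3 - <<'E'
from dl import *
o=dial(.081);cv2.imwrite('pics/d5.png',cv2.resize(np.hstack(o)[:,:,::-1],(800,400)))
E
```

```text
t 18.55 pos [ 0.7823 -0.1155  0.2215] tilt [-0.001  -0.0031] yaw -0.9485 j [-0.3   0.87  0.92  0.91 -0.65  1.6  -0.57] w 0.0869 grip 0.0 ft [ 0.2 -0.5 -0. ]
shift [ -58.2 -144.8   80.4] rz -1.5545 rxy [0.0019 0.0026 0.    ]
blob 517 c [ 8.9 35.5] dir ang 1.651 ang from hub 1.786 elong [1.  2.6] rmax 40.4
blob 524 c [ 5.  18.7] dir ang 1.664 ang from hub 1.774 elong [1.1 2.3] rmax 22.5
blob 303 c [-41.7   6.4] dir ang 1.201 ang from hub 0.128 elong [1.1 1.6] rmax 45.2
green 1.815
red start -3.133
```

View pics/d5.png

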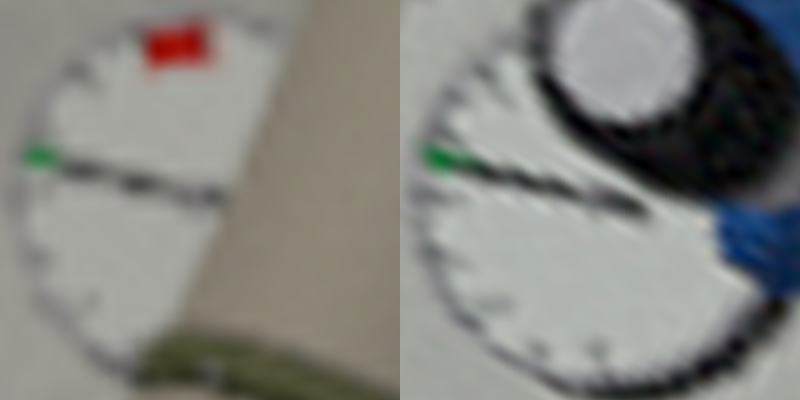

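The needle at (60,167) to (225,198) points straight at the green pointer at (40,157), 1.78 against 1.81 rad. I'll check the phone and then hand in.

```bash
python3 pr.py; python3 -c "
from bench import status;s=status.read_state();print(s['time'],s['ft_force'],abs(s['joint_vel']).max())"
```

```text
side 135 z 0.029 x [-0.0705 -0.0338] y [-0.0317  0.0243] rect ((-299.795166015625, -409.9772644042969), (1014.6974487304688, 50.283599853515625), 58.63724899291992)
top 8 z 0.0311 x [-0.0716 -0.0574] y [-0.0279 -0.0195] rect ((-64.37723541259766, -23.986343383789062), (16.03299331665039, 5.497392654418945), 46.006614685058594)
18.85 [-0.05372885  0.08293225 -0.50265492] 0.0018905576987737044
```

```bash
python3 -c "
from bench import order;print(order.close_job())"
```

```text
the job is handed in; nothing more can be done
None
```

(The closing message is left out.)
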